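# Trip the pawl and ease the filter press open

## Task

The filter press on the bench is wound tight and held by its ratchet pawl. Flick the red trip lever over as far as it goes so that the pawl is sprung off, take the crank by its black knob and wind it in just enough for the pawl to jump clear, then slowly ease the drum back, taking a good five seconds and never letting its return spring run away with it, until the orange lug rests softly on the yellow stop post, and only then let go. Treat the slim red lever gently, do not jam the lug against the post, and leave the other things on the bench where they are.

Things in the scene. Friction and masses are not known exactly. Their poses are not given: they have to be found in the camera images.
- press: Filter press: aluminium base plate 180 (x) by 440 (y) by 12 mm; origin on the winder drum's vertical axis, at bench height. Seen from above with +x up the page, +y is left: pawl and red trip on the +y side, white filter plates (86 mm high) between y -100 and -275 mm. Ratchet wheel 100 mm across, 50 to 62 mm above the bench, 16 teeth. Only crank and knob stand above 106 mm.
- axis (a point): Point on the drum's vertical axis 98 mm above the bench, at the crank arm's top face; axes as press. Winding in is counter-clockwise seen from above. A return spring always drives the drum clockwise: 0.32 to 0.65 N m, so 4 to 8 N at the knob, least at the stop. With neither pawl nor hand on it, it runs away at once. Keep it well under 1 rad/s going back.
- knob: Black crank knob, a round upright sleeve 24 mm in diameter, 45 mm tall, 98 to 143 mm above the bench; origin at its centre. It spins freely on the end of the crank arm (18 mm wide) and moves on a level circle of 80 mm radius about the drum axis.
- lug: Orange lug on the ratchet wheel's rim, turning with the drum. Origin on the drum axis at bench height, z up; the lug (12 mm wide, 50 to 62 mm above the bench) points along this frame's -x and reaches 67 mm from the axis. The knob lies 130 degrees clockwise, seen from above, from this frame's +x.
- stop: Blue slotted bracket of the stop, bolted on the base plate; origin on the drum axis at bench height. A yellow post is clamped by hand somewhere in its slot, so the lug meets the post when the yaw of lug is that of stop plus or minus 0.2 rad; at the start it is 1.7 to 2.2 rad more. Where exactly must be felt: at the touch the spring's pull leaves the hand, and pushing on meets firm resistance.
- drum (a joint): Turn of the drum with ratchet wheel, crank and lug, rad; grows as it is wound in (counter-clockwise from above). At 0 the crank arm points 130 degrees clockwise from the +x of press and lug has the yaw of press; about 1.94 at the start.
- trip (a joint): Turn of the red trip lever about its upright pivot, rad: 0 = pawl sprung on, 0.6 = full travel at its end stop, pawl sprung off; positive is clockwise from above. It stays where it is left; moving it takes 1 to 2.5 N at the tab. Its pivot lies at x 48, y 72 mm in the frame of press.
- tab: Upright red tab on the end of the trip lever, 45 mm from its pivot: 20 mm along the lever (its x), 6 mm thick (its y), 64 to 106 mm above the bench; origin at its centre. With the trip at 0 the lever points along the press's +y, 17 degrees towards -x; throwing it moves the tab about 26 mm in the press's +x. Both sides of the tab are free down to the base plate.
- pawl_nose (a point): Nose of the steel pawl, 56 mm above the bench: about 44 mm from the drum axis when in a tooth, about 58 mm when clear. The pawl turns on the trip's pivot through a spring. The load traps it in its tooth even with the trip thrown; it jumps off once the drum is wound in by some 0.05 to 0.15 rad.
- can0: A red drinks can, 66 mm in diameter, 122 mm tall; origin under its centre. Not to be moved.
- can1: Another red can, the same.
- sanitiser: Clear bottle with a blue cap, 70 mm in diameter, 190 mm tall; origin under its centre. Not to be moved.
- spanner: Steel spanner, 190 mm long, lying flat; not to be moved.
- clamp_ring: Small loose steel ring, 34 mm in diameter, 10 mm high, left lying on the press's base plate at its -x, +y corner; not to be moved.
- sample_jug: White jug, 90 mm in diameter, 110 mm tall; origin under its centre. Not to be moved.
- gasket_tub: White round tub, 94 mm in diameter, 60 mm high; origin under its centre. Not to be moved.

How it is judged (in metres and radians):
On the way, in this order (a step that is already met when the one before it is completed fails the run):
1. the red trip is thrown over while the loaded pawl is still in its tooth (value of joint trip above 0.52 rad and horizontal distance between pawl_nose and axis below 0.051 m), for 0.1 s.
2. the drum is wound in until the pawl has jumped clear of the wheel, the load being held by the robot, the lug not yet at the stop (horizontal distance between pawl_nose and axis above 0.054 m and angle between the x axis of lug and the x axis of stop, either way round above 0.3 rad and contact force between the fingers and knob above 1 N), for 0.2 s.
3. the lug has come to rest on the yellow post while the robot still holds the knob (contact force between lug and stop above 1.5 N and contact force between the fingers and knob above 1 N and angular speed of lug below 0.15 rad/s), for 0.3 s.
At the end, for the whole second after the job is handed in: The orange lug rests on the yellow stop post with more than 1.5 N, the drum is still (under 0.05 rad/s), the trip is over (above 0.5 rad) and the pawl nose is clear of the wheel (more than 54 mm from the axis) (contact force between lug and stop above 1.5 N and angular speed of lug below 0.05 rad/s and value of joint trip above 0.5 rad and horizontal distance between pawl_nose and axis above 0.054 m); the robot touches nothing.
It fails at once if the drum runs: it turns back (clockwise) faster than 1 rad/s (velocity of joint drum below -1 rad/s).
It fails at once if the slim trip lever is pushed with more than 20 N (contact force between anything else and tab above 20 N).
It fails at once if the lug is jammed on the stop post with more than 25 N (contact force between lug and stop above 25 N).
It fails at once if another thing on the bench is shifted by more than 30 mm (distance of any of can0, can1, sanitiser, spanner, clamp_ring, sample_jug, gasket_tub from where it was at the start of the episode above 0.03 m).
It also fails if it takes over 72 s, if anything falls off the work surface, if the arm or the gripper's body presses on something with over 40 N, if the wrist force passes 120 N, or if a joint passes its speed limit or range.

## Robot

A 6-joint arm with a two-finger parallel gripper is mounted at the origin on the work surface. World frame = base frame: x ahead of the robot, y to its left, z up, the work surface at z = 0. Lengths are in m, angles in degrees, forces in N, time in s.
With the tool pointing down it reaches from about 0.3 to 0.875 m from the base axis. Payload 6.4 kg.
Tool frame: the origin (TCP) lies at the very end of the fingers, on their centre line; the grasp point (between the pads) lies 19 mm behind it; z points along the fingers, y is the direction in which the jaws open and shut (so a half turn about z gives the same grasp; the last joint's range is limited). The gripper opens to 85 mm and grips with 20 to 120 N. Pads are 22 mm wide; open, the fingers measure 114 mm over their backs; the gripper's body (76 mm by 85 mm) begins 54 mm behind the grasp point. The pads swing forward as they close: fully open they stand 13 mm farther back than shut.
Start: joints at [-76.049, 10.359, 92.074, -0, 77.567, -11.82], TCP at [0.25, -0.518, 0.231] pointing down, gripper open.
Joint ranges: [-171.53, 171.53], [-51.25, 118.39], [17.06, 147.69], [-65.23, 245.23], [0, 150.52], [-178.68, 178.68]. Speed limits (degrees/s): [147.25, 147.25, 172.46, 180, 180, 180].

## Interface

Orientations are given as a 3x3 rotation matrix whose columns are the frame's x, y, z axes.
In Python, from workcell import r gives the robot as it stands.
- The arm moves only by the tool servo_tool, never from a script. Its argument "increments" is text: rows parted by semicolons, each of 5 numbers parted by spaces: the gripper's target within -1 to 1 (fully open at 1, half-way at 0, shut at -1), then the shift along the tool's x, y, z in units of 0.2 m (1.0 is 0.2 m), then the turn about the tool's z in units of 90 degrees (1.0 is 90 degrees). A call has 1 to 20 rows; each row shifts and turns the commanded pose from where the row before left it, along the tool's axes as they then stand; what a row does not reach is not made up. A row lasts 1/8 s, in which the tool goes at most 62.5 mm and 10.7 degrees, less where a joint would pass 70% of its speed; a pose out of reach is approached as far as the arm can. A call with a number of a shift or a turn outside -1 to 1 is refused whole. A call with a gripper value outside its range is refused whole. The fingers move at their own pace and stop on an object; the grip force is fixed at half the most. Time passes only in rows, so rows that do not move let the fingers close. It gives the time, the measured TCP pose, the force and the opening at its end, in the units of the state.
- r.observe(): the state, without advancing time (a new reading comes with each control period).
- r.grab_frame(name): name is "side" or "top"; returns the picture (384x512x3 uint8, red, green, blue); there is no depth.
- r.get_calibration(name): a dict with "fx", "fy", "cx", "cy" (pixels), "R" (3x3) and "t" (3): a world point X has camera coordinates R X + t. Camera axes: x right, y down, z forward; pixel columns grow to the right and rows downward; lengths in m; the calibration is good to about 2 mm. A picture is of the moment at which its call begins. get_calibration takes no time and is no camera call.
- r.close_job(): hands the job in, once; it reports no verdict.
The state is a dict: "t": time; "joints": joint angles; "qd": joint speeds; "effort": joint torques, N m; "position": TCP position; "tool_rot": TCP orientation; "force": force on the tool from outside, world axes, zero at the start; "torque": the same for the moment, N m; "grip_width": finger opening in m.
Only numpy, scipy, OpenCV 4.12 (cv2) and the standard library are available. Lean on these libraries where they do the work, as an engineer would, in place of code of your own. Each camera call takes 0.05 s, during which the arm holds its last target. There are 200 camera calls.

## Working session

There is one attempt and no reset: what is moved stays moved. The work goes in short steps, Python scripts to look and compute and a tool call to move; the robot and the scene stay as the last step left them, time stands still between calls to the robot, and variables do not carry over. Pictures are saved under pics/ and viewed, about 8 in all and at most 12, crops included, and the job is handed in when it is done.

Besides the shell and the picture viewer there is one more tool, called after ">>>" by a JSON object that holds its "op" and its "data", one argument or row to a line. servo_tool: Moves the arm, as the interface text tells. Its arguments: {"type":"object","properties":{"increments":{"type":"string"}},"required":["increments"]}

```bash
ls; mkdir -p pics; python3 - <<'E'
from workcell import r
import cv2,json
for n in("side","top"):
    f=r.grab_frame(n); cv2.imwrite(f"pics/{n}0.png",cv2.cvtColor(f,cv2.COLOR_RGB2BGR)); c=r.get_calibration(n); print(n,c)
o=r.observe();print(o)
E
```

```text
pics
side {'fx': 393.93287635092315, 'fy': 393.93287635092315, 'cx': 265.90657790412433, 'cy': 187.72288599544726, 'R': array([[-0.92776581, -0.37315088,  0.0030024 ],
       [-0.27521754,  0.67879617, -0.68080178],
       [ 0.25200376, -0.63245093, -0.73246155]]), 't': array([0.44499466, 0.20387976, 1.09946889])}
top {'fx': 416.87208084698364, 'fy': 416.87208084698364, 'cx': 252.6760077278729, 'cy': 191.97015284422378, 'R': array([[-0.01967681, -0.99966624, -0.01673987],
       [-0.99586864,  0.0210811 , -0.08832461],
       [ 0.08864803,  0.01493276, -0.99595107]]), 't': array([2.41398200e-04, 5.05559564e-01, 1.29749832e+00])}
{'t': 0.1, 'joints': array([-7.60478523e+01,  1.03958240e+01,  9.21259264e+01, -1.00069795e-03,
        7.75669150e+01, -1.18206770e+01]), 'qd': array([-0.01160606,  0.00979989, -0.23737089,  0.03241044,  0.03347972,
       -0.07287008]), 'effort': array([ 1.25044789e-04, -4.45877516e+01, -3.52235627e+01, -2.86225104e-04,
        4.14868453e-03,  4.38785861e-06]), 'position': array([ 0.24989707, -0.51731229,  0.23049203]), 'tool_rot': array([[ 9.00523518e-01,  4.34807132e-01, -3.89673320e-04],
       [ 4.34807203e-01, -9.00522322e-01,  1.49773517e-03],
       [ 3.00316412e-04, -1.51817851e-03, -9.99998802e-01]]), 'force': array([ 0.21649664, -0.0175685 , -0.73389769]), 'torque': array([-0.02003949,  0.02550062, -0.02723744]), 'grip_width': 0.08544509659944358}
```

View pics/top0.png

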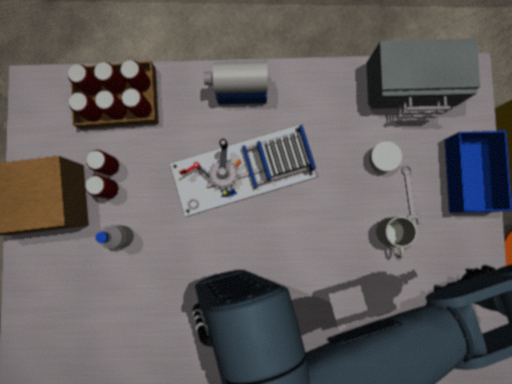

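View pics/side0.png

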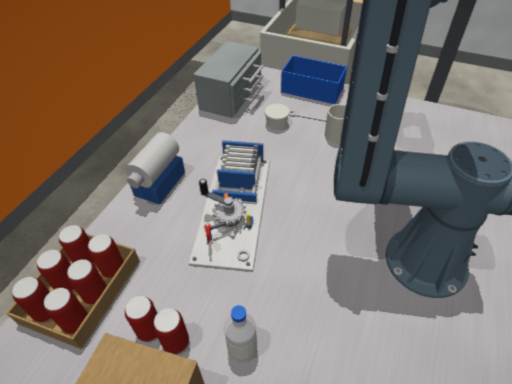

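Top view: plate corners are at about (171,163), (304,127), (316,177) and (184,214). The knob is near (223,143), the red trip near (190,168), and the side view shows the knob at about (203,186). Next I'll measure these, with enlarged crops.

```bash
cat > h.py <<'E'
import numpy as np,cv2
from workcell import r
C={n:r.get_calibration(n) for n in("side","top")}
def ray(n,uv):
    c=C[n];d=c["R"].T@np.array([(uv[0]-c["cx"])/c["fx"],(uv[1]-c["cy"])/c["fy"],1]);return -c["R"].T@c["t"],d
def onz(n,uv,z):
    o,d=ray(n,uv);return (o+d*(z-o[2])/d[2])[:2]
def tri(a,b):
    A=[];B=[]
    for n,uv in(("side",a),("top",b)):
        o,d=ray(n,uv);d=d/np.linalg.norm(d);P=np.eye(3)-np.outer(d,d);A.append(P);B.append(P@o)
    return np.linalg.lstsq(np.vstack(A),np.hstack(B),rcond=None)[0]
def proj(n,X):
    c=C[n];p=c["R"]@np.asarray(X)+c["t"];return np.array([c["fx"]*p[0]/p[2]+c["cx"],c["fy"]*p[1]/p[2]+c["cy"]])
def blobs(f,lo,hi,box):
    h=cv2.cvtColor(f,cv2.COLOR_RGB2HSV);m=cv2.inRange(h,np.array(lo),np.array(hi));k=np.zeros_like(m);x0,y0,x1,y1=box;k[y0:y1,x0:x1]=m[y0:y1,x0:x1]
    n,_,s,c=cv2.connectedComponentsWithStats(k);return [(c[i].round(1).tolist(),s[i].tolist()) for i in range(1,n) if s[i][4]>4]
E
python3 - <<'E'
from h import *
F={n:cv2.cvtColor(cv2.imread(f"pics/{n}0.png"),cv2.COLOR_BGR2RGB) for n in C}
B={"top":(165,120,320,218),"side":(185,130,275,270)}
for n in C:
    for col,lo,hi in(("red",(0,150,90),(6,255,255)),("orange",(7,130,120),(18,255,255)),("yellow",(22,130,100),(34,255,255)),("blue",(105,150,50),(130,255,255)),("black",(0,0,0),(180,255,45))):
        print(n,col,blobs(F[n],lo,hi,B[n]))
h=F["top"];g=cv2.cvtColor(h,cv2.COLOR_RGB2HSV);print(g[205,190],g[230,200],g[180,180])
a=cv2.resize(h[120:220,165:320],None,fx=4,fy=4,interpolation=cv2.INTER_CUBIC)[:, :, ::-1]
b=cv2.resize(F["side"][165:275,185:280],None,fx=4,fy=4,interpolation=cv2.INTER_CUBIC)[:,:,::-1]
cv2.imwrite("pics/topc.png",a)
cv2.imwrite("pics/sidec.png",b)
for uv in((171,163),(304,127),(316,177),(184,214)):print(onz("top",uv,.012))
E
```

```text
side red [([207.6, 231.0], [205, 225, 6, 17, 42])]
side orange [([225.4, 195.3], [224, 194, 4, 4, 14])]
side yellow [([248.3, 219.2], [247, 214, 3, 11, 22])]
side blue [([237.4, 143.5], [223, 142, 32, 6, 72]), ([259.9, 148.7], [257, 144, 5, 11, 35]), ([235.8, 178.7], [218, 170, 36, 18, 519]), ([219.1, 192.1], [213, 191, 13, 5, 35]), ([243.0, 195.6], [228, 192, 28, 9, 158])]
side black [([203.6, 188.6], [200, 183, 8, 12, 65])]
top red [([192.0, 167.8], [186, 164, 13, 8, 31]), ([181.8, 171.0], [180, 170, 5, 3, 6])]
top orange [([237.5, 162.8], [235, 160, 6, 6, 20])]
top yellow [([224.7, 192.0], [224, 191, 3, 3, 7])]
top blue [([306.5, 146.7], [299, 126, 16, 43, 134]), ([263.6, 160.7], [258, 143, 13, 36, 109]), ([249.1, 166.3], [243, 147, 14, 40, 95]), ([231.8, 192.4], [229, 190, 6, 5, 16])]
top black [([223.8, 146.4], [221, 143, 6, 8, 27]), ([309.4, 167.4], [307, 164, 6, 8, 24])]
[ 60   2 141] [176  13 140] [ 45   3 148]
[0.60562988 0.25133356]
[ 0.71345011 -0.17978655]
[ 0.55008252 -0.21305656]
[0.44058529 0.21017523]
```

View pics/topc.png

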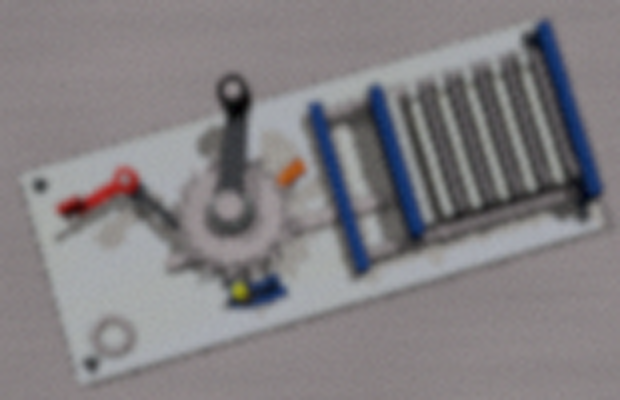

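View pics/sidec.png

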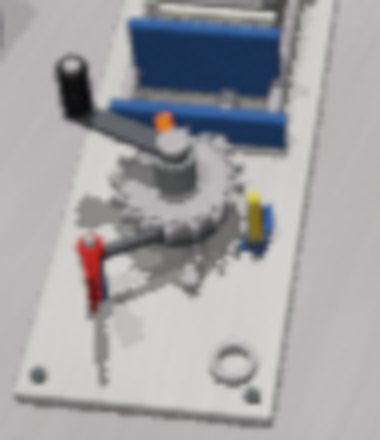

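Crops: in the top view the knob top is at (223,142), hub top (222.5,172), trip pivot (196.5,165), tab (182.5,171.7), lug (237.5,163) and post (224.7,192). The side view has the knob top at (203,181) and the tab at (208,230).

```bash
python3 - <<'E'
from h import *
t=lambda x,y:(165+x/4-.4,120+y/4-.4)
s=lambda x,y:(185+x/4-.4,165+y/4-.4)
k=onz("top",t(232,86),.143);a=onz("top",t(230,207),.106);a2=onz("top",t(230,207),.098)
print("knob",k,"hub",a,a2,"|d|",np.linalg.norm(k-a))
print("tri knob",tri(s(71,64),t(232,86)),"hub",tri(s(174,142),t(230,207)))
piv=onz("top",t(126,181),.07);tab=onz("top",t(70,207),.106);print("piv",piv,"tab",tab, np.linalg.norm(piv-tab))
print("lug",onz("top",(237.5,162.8),.062),"post",onz("top",(224.7,192),.08))
for A in (k-a,):print("crank az",np.degrees(np.arctan2(A[1],A[0])))
yaw=np.radians(14);R=np.array([[np.cos(yaw),-np.sin(yaw)],[np.sin(yaw),np.cos(yaw)]])
print("press from pivot",piv-R@[.048,.072]," knob from drum 1.94:",np.degrees(1.94)-130+14)
cs=np.array([[.60563,.25133],[.71345,-.17979],[.55008,-.21306],[.44059,.21018]])
print("tab side/top tri",tri((207.6,225.5),t(70,207)))
for c in cs:print("corner in press (a)",R.T@(c-a))
E
```

```text
knob [0.64519152 0.07271652] hub [0.56165291 0.07860305] [0.56277857 0.07930754] |d| 0.08374575848470114
tri knob [0.6450626  0.07267056 0.14086434] hub [0.56313504 0.0793889  0.09924238]
piv [0.58864166 0.16157933] tab [0.56428471 0.19819172] 0.04397418122877097
lug [0.59344897 0.03445855] post [0.50203377 0.07383631]
crank az -4.030670836571434
press from pivot [0.55948585 0.08010578]  knob from drum 1.94: -4.846187744620295
tab side/top tri [0.56356641 0.19589117 0.12176999]
corner in press (a) [0.08445722 0.1569572 ]
corner in press (a) [ 0.08477714 -0.28744071]
corner in press (a) [-0.08178882 -0.28019967]
corner in press (a) [-0.08563547  0.15695632]
```

Cross-checks agree: the axis is at about (0.5625, 0.079), press yaw is 14°, the crank lies at azimuth -4.5° and the tab is at about (0.566, 0.199). I'll move with shut fingers to beside the tab, on its -x side.

>>> {"op": "servo_tool", "data": {
  "increments": "-1 0.1775 -0.164 0 0; -1 0.1775 -0.164 0 0; -1 0.1775 -0.164 0 0; -1 0.1775 -0.164 0 0; -1 0.1775 -0.164 0 0; -1 0.1775 -0.164 0 0; -1 0.1775 -0.164 0 0; -1 0.1775 -0.164 0 0; -1 0.1775 -0.164 0 0; -1 0.1775 -0.164 0 0; -1 0.1775 -0.164 0 0; -1 0.1775 -0.164 0 0; -1 0.1775 -0.164 0 0; -1 0.1775 -0.164 0 0; -1 0.1775 -0.164 0 0; -1 0.1775 -0.164 0 0; -1 0 0 0 0.08; -1 0 0 0 0.08; -1 0 0 0 0.08; -1 0 0 0 0"
}}

```text
t: 2.6
position: [0.533, 0.2017, 0.2308]
tool_rot: [[0.997, 0.074, -0.001], [0.074, -0.997, -0.0], [-0.001, 0.0, -1.0]]
force: [0.5, 0.3, 0.0]
grip_width: 0.0002
```

>>> {"op": "servo_tool", "data": {
  "increments": "-1 0 0 0.2 0; -1 0 0 0.2 0; -1 0 0 0.2 0; -1 0 0 0.15 0; -1 0 0 0 0"
}}

```text
t: 3.22
position: [0.531, 0.2012, 0.0786]
tool_rot: [[0.997, 0.075, -0.006], [0.075, -0.997, -0.001], [-0.006, 0.0, -1.0]]
force: [0.4, -0.2, 0.9]
grip_width: -0.0002
```

```bash
python3 - <<'E'
from h import *
a=r.grab_frame("top")[120:220,165:320][:,:,::-1];b=r.grab_frame("side")[165:265,185:280][:,:,::-1]
cv2.imwrite("pics/p1.png",np.hstack([cv2.resize(i,None,fx=3,fy=3,interpolation=cv2.INTER_CUBIC) for i in(a,b)]))
print(r.observe()["position"],r.observe()["force"])
E
```

```text
[0.53378191 0.20176436 0.08200328] [0.4355478  0.02993074 1.02419518]
```

View pics/p1.png

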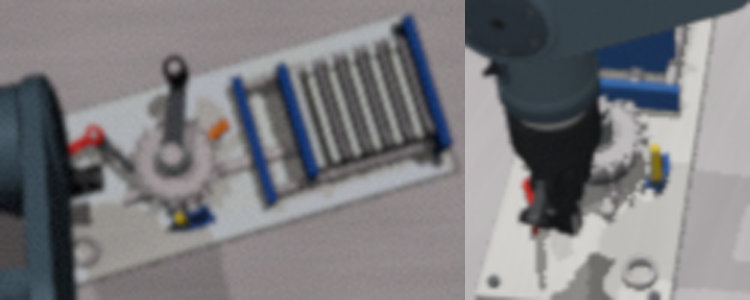

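The fingers stand on the -x side of the tab, still clear of it (the tab is just above them in the crop, around (80,145)). I'll start the slow push.

>>> {"op": "servo_tool", "data": {
  "increments": "-1 0.02 0 0 0; -1 0.02 0 0 0; -1 0.02 0 0 0; -1 0.02 0 0 0; -1 0.02 0 0 0; -1 0.02 0 0 0; -1 0.02 0 0 0; -1 0.02 0 0 0; -1 0 0 0 0"
}}

```text
t: 4.45
position: [0.5657, 0.204, 0.0813]
tool_rot: [[0.997, 0.073, 0.0], [0.073, -0.997, -0.0], [0.0, 0.0, -1.0]]
force: [0.4, 0.5, -0.0]
grip_width: -0.0001
```

>>> {"op": "servo_tool", "data": {
  "increments": "-1 0.01 0 0 0; -1 0.01 0 0 0; -1 0.01 0 0 0; -1 0.01 0 0 0; -1 0 0 0 0"
}}

```text
t: 5.08
position: [0.5735, 0.2046, 0.0813]
tool_rot: [[0.997, 0.073, 0.0], [0.073, -0.997, -0.0], [0.0, 0.0, -1.0]]
force: [-1.1, 0.6, -0.9]
grip_width: 0.0001
```

>>> {"op": "servo_tool", "data": {
  "increments": "-1 0.01 0 0 0; -1 0.01 0 0 0; -1 0.01 0 0 0; -1 0 0 0 0"
}}

```text
t: 5.58
position: [0.5789, 0.2051, 0.0812]
tool_rot: [[0.997, 0.073, -0.001], [0.073, -0.997, -0.0], [-0.001, -0.0, -1.0]]
force: [-3.7, 1.3, 2.4]
grip_width: -0.0002
```

```bash
python3 - <<'E'
from h import *
f=r.grab_frame("top");print(blobs(f,(0,150,90),(6,255,255),(165,120,225,218)))
g=r.grab_frame("side");print(blobs(g,(0,150,90),(6,255,255),(185,130,275,270)))
cv2.imwrite("pics/p2.png",np.hstack([cv2.resize(i[:,:,::-1],None,fx=4,fy=4,interpolation=cv2.INTER_CUBIC) for i in(f[140:220,165:255],g[180:260,185:275])]))
o=r.observe();print(o["position"],o["force"])
for a in(121,86.6):
    t=np.radians(a);p=[.5916+.045*np.cos(t),.1605+.045*np.sin(t),.106];print(proj("top",p),proj("side",p))
E
```

```text
[]
[([208.5, 227.1], [207, 225, 4, 5, 14])]
[0.57890964 0.20514154 0.08122152] [-4.14682547  1.38549052  1.8410186 ]
[181.79951708 169.98280678] [206.64245987 229.57546935]
[179.64476964 161.46977368] [196.82064301 228.41470795]
```

View pics/p2.png

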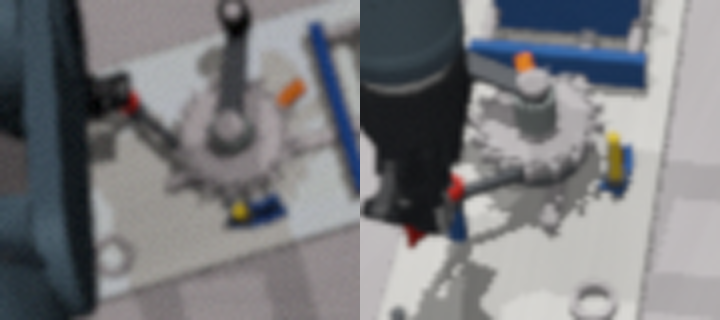

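>>> {"op": "servo_tool", "data": {
  "increments": "-1 0.005 0 0 0; -1 0.005 0 0 0; -1 0 0 0 0"
}}

```text
t: 6.05
position: [0.5792, 0.2052, 0.0811]
tool_rot: [[0.997, 0.073, -0.004], [0.073, -0.997, -0.001], [-0.004, 0.0, -1.0]]
force: [-10.8, -0.1, 8.4]
grip_width: -0.0
```

Firm end stop: it moved only 0.3 mm while the force rose to about 11 N, where I predicted it. I'll back off, rise, open, and go above the knob.

>>> {"op": "servo_tool", "data": {
  "increments": "-1 -0.05 0 0 0; -1 -0.06 0 0 0; -1 0 0 -0.2 0; -1 0 0 -0.25 0; -1 0 0 -0.2 0; 1 0.074 0.138 0 0; 1 0.074 0.138 0 0; 1 0.074 0.138 0 0; 1 0.074 0.138 0 0; 1 0.074 0.138 0 0; 1 0 0 0 0; 1 0 0 0 0"
}}

```text
t: 7.55
position: [0.6426, 0.0717, 0.2111]
tool_rot: [[0.997, 0.073, -0.0], [0.073, -0.997, 0.0], [-0.0, -0.0, -1.0]]
force: [0.1, 0.0, 0.9]
grip_width: 0.085
```

```bash
python3 - <<'E'
from h import *
f=r.grab_frame("top");g=r.grab_frame("side")
cv2.imwrite("pics/p3.png",np.hstack([cv2.resize(i[:,:,::-1],None,fx=3,fy=3,interpolation=cv2.INTER_CUBIC) for i in(f[120:220,165:285],g[150:250,175:275])]))
print(blobs(f,(0,150,90),(6,255,255),(165,120,225,218)),blobs(g,(0,150,90),(6,255,255),(185,130,275,270)),blobs(g,(0,0,0),(180,255,45),(180,160,230,215)))
o=r.observe();print(o["position"],o["force"],o["grip_width"])
E
```

```text
[] [([202.1, 232.0], [196, 225, 15, 16, 67])] [([188.3, 163.5], [181, 160, 13, 11, 83]), ([203.7, 188.3], [200, 182, 8, 13, 68])]
[0.64256266 0.07232909 0.21131831] [0.17489253 0.82668124 0.13688212] 0.08521256745368576
```

View pics/p3.png

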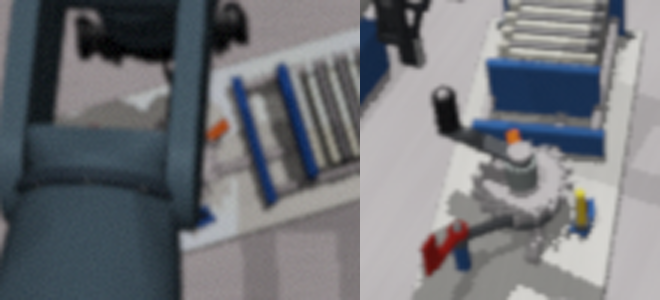

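The red tab is now at side px (197,230), matching the thrown position, and the pawl is still in its tooth with the knob unmoved. I'll descend and grip.

>>> {"op": "servo_tool", "data": {
  "increments": "1 0 0 0.2 0; 1 0 0 0.2 0; 1 0 0 0.1 0; 1 0 0 0 0; -1 0 0 0 0; -1 0 0 0 0; -1 0 0 0 0; -1 0 0 0 0; -1 0 0 0 0; -1 0 0 0 0; -1 0 0 0 0; -1 0 0 0 0"
}}

```text
t: 9.15
position: [0.6438, 0.0724, 0.1126]
tool_rot: [[0.997, 0.073, 0.002], [0.073, -0.997, 0.001], [0.002, -0.001, -1.0]]
force: [-1.9, 4.2, 5.6]
grip_width: 0.0225
```

>>> {"op": "servo_tool", "data": {
  "increments": "-1 0.0006 -0.0065 0 0; -1 0.0006 -0.0065 0 0; -1 0.0006 -0.0065 0 0; -1 0.0006 -0.0065 0 0; -1 0.0006 -0.0065 0 0; -1 0.0006 -0.0065 0 0; -1 0.0006 -0.0065 0 0; -1 0.0006 -0.0065 0 0; -1 0 0 0 0; -1 0 0 0 0"
}}

```text
t: 10.4
position: [0.6442, 0.0794, 0.1126]
tool_rot: [[0.997, 0.072, 0.002], [0.072, -0.997, -0.003], [0.002, 0.004, -1.0]]
force: [-0.9, -6.7, 5.6]
grip_width: 0.0222
```

```bash
python3 - <<'E'
from h import *
g=r.grab_frame("side")
cv2.imwrite("pics/p4.png",cv2.resize(g[170:250,180:270,::-1],None,fx=6,fy=6,interpolation=cv2.INTER_CUBIC))
o=r.observe();print(o["position"],o["force"],o["grip_width"],o["t"])
E
```

```text
[0.64420377 0.0793462  0.11261267] [-1.16393167 -6.87548739  5.86866304] 0.022257458088950608 10.45
```

View pics/p4.png

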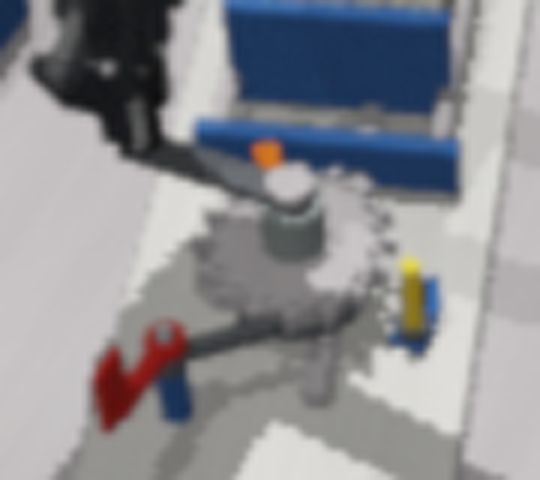

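7 mm wound so far and the hand carries about 7 N of spring. I can't tell whether the pawl is clear (around (330,320) in the crop), so I'll wind past 0.15 rad and compare.

>>> {"op": "servo_tool", "data": {
  "increments": "-1 0.0006 -0.0065 0 0; -1 0.0006 -0.0065 0 0; -1 0.0006 -0.0065 0 0; -1 0.0003 -0.0065 0 0; -1 0.0003 -0.0065 0 0; -1 0 0 0 0; -1 0 0 0 0"
}}

```text
t: 11.32
position: [0.6441, 0.0857, 0.1126]
tool_rot: [[0.997, 0.072, 0.001], [0.072, -0.997, -0.004], [0.001, 0.004, -1.0]]
force: [-2.0, -7.8, 5.0]
grip_width: 0.0225
```

```bash
python3 - <<'E'
from h import *
g=r.grab_frame("side")
c=cv2.resize(g[205:245,195:260,::-1],None,fx=7,fy=7,interpolation=cv2.INTER_CUBIC)
p=cv2.imread("pics/p4.png");p=cv2.resize(p[210:450,90:480],None,fx=7/6,fy=7/6)
s=cv2.resize(cv2.imread("pics/side0.png")[205:245,195:260],None,fx=5,fy=5,interpolation=cv2.INTER_CUBIC)
out=np.zeros((780,455,3),np.uint8);out[:280]=c;out[280:560]=p[:280,:455];out[560:760,:325]=s
cv2.imwrite("pics/p5.png",cv2.resize(out,None,fx=.75,fy=.75))
o=r.observe();print(o["position"],o["force"],o["grip_width"],o["t"])
E
```

```text
[0.6440721  0.08572783 0.11260311] [-2.57699683 -7.55090956  6.19966051] 0.022361463139478135 11.375
```

View pics/p5.png

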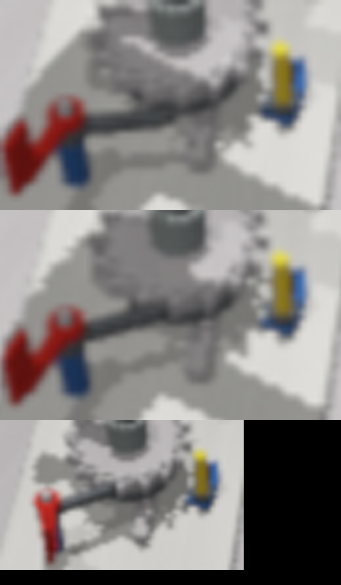

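In the newest frame (top) the pawl bar has swung visibly away from the wheel compared with the middle frame, and the hand carries about 7.6 N. I'll compute the return arc rows.

```bash
cat > arc.py <<'E'
import numpy as np,sys
# arc rows: start az, list of steps(rad, cw), starting command
def rows(th,steps,cmd,lead,c=(.5643,.0791),R=.0799,a=.072):
    c=np.array(c);out=[]
    X=np.array([np.cos(a),np.sin(a)]);Y=np.array([np.sin(a),-np.cos(a)])
    for s,l in zip(steps,lead):
        th-=s;p=c+R*np.array([np.cos(th),np.sin(th)])+l*np.array([-np.sin(th),np.cos(th)])
        d=(p-cmd)/.2;u=np.round([d@X,d@Y],4);out.append("-1 %.4f %.4f 0 0"%tuple(u));cmd=cmd+.2*(u[0]*X+u[1]*Y)
    print("; ".join(out));print("end th",np.degrees(th),"cmd",cmd,"knob",c+R*np.array([np.cos(th),np.sin(th)]));return th,cmd
E
python3 - <<'E'
from arc import *
th,cmd=np.radians(4.8),np.array([.6428,.0889])
n=56;s=[.01,.02,.03]+[.032]*(n-3);l=np.linspace(.0032,.0022,n)
for i in range(0,n,20): th,cmd=rows(th,s[i:i+20],cmd,l[i:i+20])
E
```

```text
-1 0.0045 0.0039 0 0; -1 0.0002 0.0081 0 0; -1 0.0001 0.0121 0 0; -1 -0.0003 0.0129 0 0; -1 -0.0008 0.0128 0 0; -1 -0.0011 0.0129 0 0; -1 -0.0016 0.0128 0 0; -1 -0.0020 0.0127 0 0; -1 -0.0023 0.0127 0 0; -1 -0.0028 0.0125 0 0; -1 -0.0032 0.0125 0 0; -1 -0.0036 0.0124 0 0; -1 -0.0040 0.0122 0 0; -1 -0.0044 0.0121 0 0; -1 -0.0048 0.0120 0 0; -1 -0.0051 0.0118 0 0; -1 -0.0056 0.0117 0 0; -1 -0.0059 0.0114 0 0; -1 -0.0062 0.0113 0 0; -1 -0.0067 0.0110 0 0
end th -29.806650825901734 cmd [0.63504385 0.04186016] knob [0.63362985 0.03938373]
-1 -0.0070 0.0108 0 0; -1 -0.0073 0.0106 0 0; -1 -0.0077 0.0104 0 0; -1 -0.0079 0.0101 0 0; -1 -0.0084 0.0098 0 0; -1 -0.0086 0.0096 0 0; -1 -0.0089 0.0093 0 0; -1 -0.0093 0.0089 0 0; -1 -0.0095 0.0087 0 0; -1 -0.0097 0.0084 0 0; -1 -0.0101 0.0081 0 0; -1 -0.0103 0.0077 0 0; -1 -0.0106 0.0074 0 0; -1 -0.0107 0.0070 0 0; -1 -0.0110 0.0067 0 0; -1 -0.0113 0.0064 0 0; -1 -0.0114 0.0059 0 0; -1 -0.0116 0.0056 0 0; -1 -0.0117 0.0053 0 0; -1 -0.0120 0.0048 0 0
end th -66.47594971427445 cmd [0.59846848 0.00683828] knob [0.5961908  0.00584028]
-1 -0.0121 0.0045 0 0; -1 -0.0122 0.0040 0 0; -1 -0.0123 0.0037 0 0; -1 -0.0125 0.0033 0 0; -1 -0.0125 0.0029 0 0; -1 -0.0127 0.0024 0 0; -1 -0.0127 0.0021 0 0; -1 -0.0128 0.0016 0 0; -1 -0.0128 0.0012 0 0; -1 -0.0128 0.0009 0 0; -1 -0.0129 0.0004 0 0; -1 -0.0129 -0.0001 0 0; -1 -0.0129 -0.0004 0 0; -1 -0.0128 -0.0008 0 0; -1 -0.0128 -0.0013 0 0; -1 -0.0128 -0.0017 0 0
end th -95.81138882497262 cmd [ 0.55840001 -0.00060344] knob [ 5.56209801e-01 -3.89362097e-04]
```

>>> {"op": "servo_tool", "data": {
  "increments": "-1 0.0045 0.0039 0 0; -1 0.0002 0.0081 0 0; -1 0.0001 0.0121 0 0; -1 -0.0003 0.0129 0 0; -1 -0.0008 0.0128 0 0; -1 -0.0011 0.0129 0 0; -1 -0.0016 0.0128 0 0; -1 -0.0020 0.0127 0 0; -1 -0.0023 0.0127 0 0"
}}

```text
t: 12.5
position: [0.643, 0.0662, 0.1125]
tool_rot: [[0.997, 0.072, -0.003], [0.072, -0.997, -0.003], [-0.003, 0.003, -1.0]]
force: [-8.6, -5.6, 11.0]
grip_width: 0.0222
```

The knob has passed its starting point with the spring still in the hand, so the pawl is clear. There is a radial bias of about 8 N, so I'll trim about 2 mm inward along tool x as I continue.

>>> {"op": "servo_tool", "data": {
  "increments": "-1 -0.0038 0.0125 0 0; -1 -0.0042 0.0125 0 0; -1 -0.0046 0.0124 0 0; -1 -0.0050 0.0122 0 0; -1 -0.0054 0.0121 0 0; -1 -0.0058 0.0120 0 0; -1 -0.0061 0.0118 0 0; -1 -0.0066 0.0117 0 0; -1 -0.0069 0.0114 0 0; -1 -0.0062 0.0113 0 0; -1 -0.0067 0.0110 0 0"
}}

```text
t: 13.88
position: [0.6331, 0.0398, 0.1125]
tool_rot: [[0.997, 0.073, -0.002], [0.073, -0.997, -0.002], [-0.002, 0.002, -1.0]]
force: [-6.9, -2.5, 10.1]
grip_width: 0.0225
```

>>> {"op": "servo_tool", "data": {
  "increments": "-1 -0.0078 0.0104 0 0; -1 -0.0081 0.0102 0 0; -1 -0.0085 0.0100 0 0; -1 -0.0087 0.0097 0 0; -1 -0.0092 0.0094 0 0; -1 -0.0086 0.0096 0 0; -1 -0.0089 0.0093 0 0; -1 -0.0093 0.0089 0 0; -1 -0.0095 0.0087 0 0; -1 -0.0097 0.0084 0 0; -1 -0.0101 0.0081 0 0; -1 -0.0103 0.0077 0 0; -1 -0.0106 0.0074 0 0; -1 -0.0107 0.0070 0 0; -1 -0.0110 0.0067 0 0; -1 -0.0113 0.0064 0 0; -1 -0.0114 0.0059 0 0; -1 -0.0116 0.0056 0 0; -1 -0.0117 0.0053 0 0; -1 -0.0120 0.0048 0 0"
}}

```text
t: 16.38
position: [0.5956, 0.0069, 0.1125]
tool_rot: [[0.997, 0.073, -0.002], [0.073, -0.997, 0.001], [-0.002, -0.001, -1.0]]
force: [-7.5, 2.7, 10.7]
grip_width: 0.0224
```

>>> {"op": "servo_tool", "data": {
  "increments": "-1 -0.0124 0.0037 0 0; -1 -0.0125 0.0032 0 0; -1 -0.0126 0.0029 0 0; -1 -0.0128 0.0025 0 0; -1 -0.0128 0.0021 0 0; -1 -0.0130 0.0016 0 0; -1 -0.0127 0.0021 0 0; -1 -0.0128 0.0016 0 0; -1 -0.0128 0.0012 0 0; -1 -0.0128 0.0009 0 0; -1 -0.0129 0.0004 0 0; -1 -0.0129 -0.0001 0 0; -1 -0.0129 -0.0004 0 0; -1 -0.0128 -0.0008 0 0"
}}

```text
t: 18.12
position: [0.5609, 0.0005, 0.1125]
tool_rot: [[0.997, 0.073, -0.0], [0.073, -0.997, 0.001], [-0.0, -0.001, -1.0]]
force: [-4.1, 4.7, 9.6]
grip_width: 0.0231
```

```bash
python3 - <<'E'
from arc import *
from workcell import r
o=r.observe();p=o["position"];f=o["force"];print(o["t"],p,f)
d=p[:2]-[.5643,.0791];th=np.arctan2(d[1],d[0]);print(np.degrees(th),np.linalg.norm(d),"cw tangential",f[0]*np.sin(th)-f[1]*np.cos(th),"radial out",f[0]*np.cos(th)+f[1]*np.sin(th))
cmd=np.array([.5643,.0791])+.0799*np.array([np.cos(th),np.sin(th)])+.0022*np.array([-np.sin(th),np.cos(th)])
n=50;rows(th,[.0125]*n,cmd,[.0022]*n)
E
```

```text
18.125 [5.60892867e-01 5.10601298e-04 1.12522536e-01] [-4.0664583   4.69292098  9.55933004]
-92.48242361863684 0.07866321976729118 cw tangential 4.2659062298485075 radial out -4.5123867838007685
-1 -0.0050 -0.0005 0 0; -1 -0.0049 -0.0005 0 0; -1 -0.0050 -0.0006 0 0; -1 -0.0050 -0.0006 0 0; -1 -0.0049 -0.0008 0 0; -1 -0.0049 -0.0007 0 0; -1 -0.0050 -0.0009 0 0; -1 -0.0049 -0.0009 0 0; -1 -0.0049 -0.0010 0 0; -1 -0.0049 -0.0010 0 0; -1 -0.0048 -0.0011 0 0; -1 -0.0049 -0.0011 0 0; -1 -0.0048 -0.0012 0 0; -1 -0.0049 -0.0013 0 0; -1 -0.0048 -0.0013 0 0; -1 -0.0048 -0.0014 0 0; -1 -0.0048 -0.0014 0 0; -1 -0.0047 -0.0016 0 0; -1 -0.0048 -0.0015 0 0; -1 -0.0047 -0.0016 0 0; -1 -0.0047 -0.0017 0 0; -1 -0.0047 -0.0018 0 0; -1 -0.0046 -0.0018 0 0; -1 -0.0047 -0.0018 0 0; -1 -0.0046 -0.0020 0 0; -1 -0.0046 -0.0019 0 0; -1 -0.0045 -0.0021 0 0; -1 -0.0046 -0.0021 0 0; -1 -0.0045 -0.0021 0 0; -1 -0.0045 -0.0022 0 0; -1 -0.0044 -0.0023 0 0; -1 -0.0045 -0.0023 0 0; -1 -0.0044 -0.0023 0 0; -1 -0.0043 -0.0025 0 0; -1 -0.0044 -0.0024 0 0; -1 -0.0043 -0.0026 0 0; -1 -0.0043 -0.0026 0 0; -1 -0.0042 -0.0026 0 0; -1 -0.0042 -0.0027 0 0; -1 -0.0042 -0.0027 0 0; -1 -0.0041 -0.0028 0 0; -1 -0.0041 -0.0029 0 0; -1 -0.0041 -0.0029 0 0; -1 -0.0040 -0.0029 0 0; -1 -0.0040 -0.0030 0 0; -1 -0.0040 -0.0031 0 0; -1 -0.0039 -0.0031 0 0; -1 -0.0039 -0.0031 0 0; -1 -0.0038 -0.0032 0 0; -1 -0.0038 -0.0033 0 0
end th -128.2922858143134 cmd [0.51651617 0.01503415] knob [0.5147881 0.0163897]
```

>>> {"op": "servo_tool", "data": {
  "increments": "-1 -0.0050 -0.0005 0 0; -1 -0.0049 -0.0005 0 0; -1 -0.0050 -0.0006 0 0; -1 -0.0050 -0.0006 0 0; -1 -0.0049 -0.0008 0 0; -1 -0.0049 -0.0007 0 0; -1 -0.0050 -0.0009 0 0; -1 -0.0049 -0.0009 0 0; -1 -0.0049 -0.0010 0 0; -1 -0.0049 -0.0010 0 0"
}}

```text
t: 19.38
position: [0.5511, 0.0015, 0.1125]
tool_rot: [[0.997, 0.073, 0.0], [0.073, -0.997, 0.002], [0.0, -0.001, -1.0]]
force: [-3.4, 5.1, 8.9]
grip_width: 0.0225
```

>>> {"op": "servo_tool", "data": {
  "increments": "-1 -0.0048 -0.0011 0 0; -1 -0.0049 -0.0011 0 0; -1 -0.0048 -0.0012 0 0; -1 -0.0049 -0.0013 0 0"
}}

```text
t: 19.88
position: [0.5473, 0.0022, 0.1125]
tool_rot: [[0.997, 0.073, 0.0], [0.073, -0.997, 0.002], [0.001, -0.002, -1.0]]
force: [-4.4, 5.9, 9.5]
grip_width: 0.0224
```

```bash
cat > st.py <<'E'
from h import *
g=r.grab_frame("side");o=r.observe();p=o["position"];f=o["force"]
d=p[:2]-[.5643,.0791];th=np.arctan2(d[1],d[0]);print(o["t"],p.round(4),f.round(1),"az",np.degrees(th).round(2),"R",np.linalg.norm(d).round(4),"cw tangential",f[0]*np.sin(th)-f[1]*np.cos(th),"radial",f[0]*np.cos(th)+f[1]*np.sin(th))
print("orange",blobs(g,(7,130,120),(18,255,255),(185,160,275,250)),"yellow",blobs(g,(22,130,100),(34,255,255),(230,200,275,250)))
E
python3 st.py
```

```text
19.925 [0.5472 0.0023 0.1125] [-4.   6.4  8.8] az -102.55 R 0.0787 cw tangential 5.263332103418849 radial -5.397636294403641
orange [([247.8, 208.9], [244, 207, 8, 5, 32])] yellow [([248.0, 218.5], [247, 213, 3, 12, 34])]
```

>>> {"op": "servo_tool", "data": {
  "increments": "-1 -0.0048 -0.0013 0 0; -1 -0.0048 -0.0014 0 0; -1 -0.0048 -0.0014 0 0; -1 -0.0047 -0.0016 0 0; -1 -0.0048 -0.0015 0 0"
}}

```text
t: 20.55
position: [0.5425, 0.0034, 0.1125]
tool_rot: [[0.997, 0.073, 0.001], [0.073, -0.997, 0.002], [0.001, -0.002, -1.0]]
force: [-2.5, 7.4, 8.5]
grip_width: 0.0222
```

```bash
python3 st.py
```

```text
20.6 [0.5424 0.0034 0.1125] [-2.6  6.9  8.3] az -106.12 R 0.0787 cw tangential 4.379359085780518 radial -5.905372471547226
orange [([247.8, 210.0], [244, 208, 8, 5, 34])] yellow [([248.0, 218.3], [247, 213, 3, 12, 35])]
```

>>> {"op": "servo_tool", "data": {
  "increments": "-1 -0.0047 -0.0023 0 0; -1 -0.0047 -0.0024 0 0; -1 -0.0047 -0.0025 0 0; -1 -0.0046 -0.0025 0 0"
}}

```text
t: 21.1
position: [0.5386, 0.0046, 0.1125]
tool_rot: [[0.997, 0.073, 0.001], [0.073, -0.997, 0.001], [0.001, -0.001, -1.0]]
force: [-2.7, 3.8, 9.2]
grip_width: 0.0224
```

```bash
python3 st.py
```

```text
21.15 [0.5385 0.0047 0.1125] [-3.2  5.9  9.4] az -109.09 R 0.0788 cw tangential 4.951216556273063 radial -4.50750714638874
orange [([247.8, 210.7], [244, 209, 8, 5, 31])] yellow [([248.0, 218.5], [247, 213, 3, 12, 34])]
```

>>> {"op": "servo_tool", "data": {
  "increments": "-1 -0.0046 -0.0022 0 0; -1 -0.0046 -0.0023 0 0; -1 -0.0046 -0.0023 0 0; -1 -0.0045 -0.0024 0 0"
}}

```text
t: 21.65
position: [0.5349, 0.006, 0.1125]
tool_rot: [[0.997, 0.073, 0.001], [0.073, -0.997, 0.001], [0.001, -0.001, -1.0]]
force: [-3.3, 4.3, 8.4]
grip_width: 0.0225
```

```bash
python3 st.py
```

```text
21.7 [0.5348 0.0061 0.1125] [-3.4  4.1  8.9] az -112.0 R 0.0788 cw tangential 4.695168211674687 radial -2.5610696444657135
orange [([247.7, 211.2], [244, 210, 8, 4, 27])] yellow [([248.0, 218.3], [247, 213, 3, 12, 35])]
```

Nothing touched yet, so I'll go on in short calls.

>>> {"op": "servo_tool", "data": {
  "increments": "-1 -0.0045 -0.0022 0 0; -1 -0.0045 -0.0023 0 0; -1 -0.0044 -0.0023 0 0"
}}

```text
t: 22.08
position: [0.5322, 0.0071, 0.1125]
tool_rot: [[0.997, 0.073, 0.001], [0.073, -0.997, 0.001], [0.001, -0.001, -1.0]]
force: [-2.8, 3.9, 8.7]
grip_width: 0.0223
```

```bash
python3 st.py
```

```text
22.125 [0.5321 0.0072 0.1125] [-3.6  3.4  8.2] az -114.15 R 0.0788 cw tangential 4.691281596725982 radial -1.6133542362452786
orange [([247.7, 211.8], [244, 210, 8, 5, 24])] yellow [([248.0, 218.5], [247, 213, 3, 12, 34])]
```

>>> {"op": "servo_tool", "data": {
  "increments": "-1 -0.0044 -0.0023 0 0; -1 -0.0044 -0.0024 0 0; -1 -0.0043 -0.0024 0 0"
}}

```text
t: 22.5
position: [0.5295, 0.0084, 0.1125]
tool_rot: [[0.997, 0.073, 0.001], [0.073, -0.997, 0.001], [0.001, -0.001, -1.0]]
force: [-1.9, 3.6, 8.7]
grip_width: 0.0221
```

```bash
python3 st.py
```

```text
22.55 [0.5294 0.0084 0.1125] [-2.6  3.6  8.8] az -116.28 R 0.0788 cw tangential 3.929512956002206 radial -2.0994582749469135
orange [([247.7, 212.1], [244, 211, 8, 5, 23])] yellow [([248.0, 218.5], [247, 213, 3, 12, 34])]
```

>>> {"op": "servo_tool", "data": {
  "increments": "-1 -0.0043 -0.0025 0 0; -1 -0.0043 -0.0026 0 0; -1 -0.0042 -0.0026 0 0"
}}

```text
t: 22.92
position: [0.5279, 0.0092, 0.1126]
tool_rot: [[0.997, 0.073, 0.004], [0.073, -0.997, -0.0], [0.004, 0.001, -1.0]]
force: [3.2, 1.8, 4.5]
grip_width: 0.0223
```

```bash
python3 st.py
```

```text
22.975 [0.528  0.0091 0.1125] [3.1 2.6 4.5] az -117.43 R 0.0789 cw tangential -1.49840231703915 radial -3.7500593413023955
orange [([247.1, 212.2], [244, 211, 8, 4, 23])] yellow [([248.0, 218.5], [247, 213, 3, 12, 34])]
```

Touch: the tangential load fell from +4 N to -1.5 N and the knob came to a halt. I'll hold, then let go and rise.

>>> {"op": "servo_tool", "data": {
  "increments": "-1 0 0 0 0; -1 0 0 0 0; -1 0 0 0 0; -1 0 0 0 0; -1 0 0 0 0; -1 0 0 0 0"
}}

```text
t: 23.72
position: [0.528, 0.0091, 0.1125]
tool_rot: [[0.997, 0.073, 0.003], [0.073, -0.997, -0.0], [0.003, 0.0, -1.0]]
force: [2.7, 2.5, 7.3]
grip_width: 0.0228
```

```bash
python3 st.py
```

```text
23.775 [0.528  0.0091 0.1125] [3.2 2.7 6.8] az -117.4 R 0.0789 cw tangential -1.6066264450569236 radial -3.839740421651049
orange [([247.3, 212.1], [244, 211, 8, 4, 22])] yellow [([248.0, 218.5], [247, 213, 3, 12, 34])]
```

>>> {"op": "servo_tool", "data": {
  "increments": "-0.2 0 0 0 0; -0.2 0 0 0 0; 0.6 0 0 0 0; 0.6 0 0 0 0; 0.6 0 0 0 0; 0.6 0 0 -0.1 0; 0.6 0 0 -0.2 0; 0.6 0 0 -0.25 0; 0.6 -0.2 0 -0.1 0; 0.6 -0.3 0 0 0; 0.6 -0.25 0 0 0; 0.6 0 0 0 0; 0.6 0 0 0 0"
}}

```text
t: 25.4
position: [0.3775, -0.0019, 0.2419]
tool_rot: [[0.997, 0.072, 0.002], [0.072, -0.997, -0.001], [0.002, 0.001, -1.0]]
force: [-0.2, -1.1, -0.0]
grip_width: 0.0685
```

```bash
python3 - <<'E'
from h import *
f=r.grab_frame("top");g=r.grab_frame("side");o=r.observe();print(o["t"],o["position"],o["force"])
print("orange",blobs(g,(7,130,120),(18,255,255),(185,160,275,250)),"red",blobs(g,(0,150,90),(6,255,255),(185,130,275,270)))
cv2.imwrite("pics/p6.png",np.hstack([cv2.resize(i[:,:,::-1],None,fx=3,fy=3,interpolation=cv2.INTER_CUBIC) for i in(f[120:220,165:285],g[160:260,180:280])]))
E
```

```text
25.5 [ 0.37782744 -0.00189849  0.24159341] [-0.33967824  0.25971561  0.22101553]
orange [([247.6, 212.0], [244, 211, 8, 4, 20])] red [([204.9, 230.3], [200, 225, 11, 13, 45]), ([197.6, 231.0], [196, 229, 4, 5, 13])]
```

View pics/p6.png

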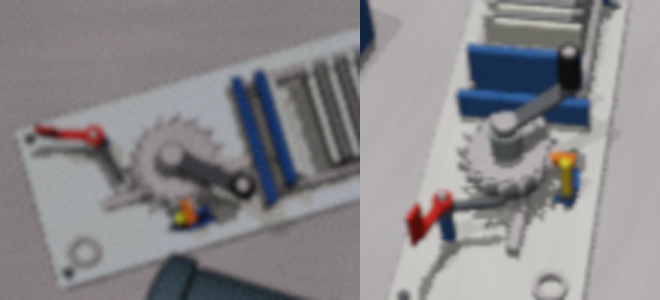

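The orange lug rests on the yellow post, at about (187,212) in the top half. The trip is still thrown, the pawl stands off the wheel, and the gripper is clear. I'll hand in.

```bash
python3 -c "
from workcell import r
print(r.close_job())"
```

```text
the job is handed in; nothing more can be done
None
```

The job is handed in at about 25.5 s, and every check I could make looks good. No verdict was reported.

- **Trip:** I pushed the red trip lever over with shut fingers until it met its end stop, at about 11 N sideways (about 14 N in all). The pictures showed the tab in its thrown position.
- **Winding in:** I gripped the black knob and wound in about 0.17 rad. That is slightly past the stated 0.15 rad, because the pawl was not clearly off at 0.09 rad. The knob then passed its starting point with the spring still in the hand, which confirmed the pawl was clear.
- **Easing back:** The drum came back through about 122° over some 11.5 s at no more than about 0.26 rad/s commanded. The touch was felt when the load at the knob fell from about +4 N to -1.5 N. I held that for 0.8 s, then let go and withdrew.
- **Last look:** The lug stayed on the post after release (same pixel position as while held). The trip was still over, the pawl stood off the wheel, and the tool force was about 0.

- **Not as planned:** A sideways bias of up to about 9 N, plus an upward force of up to about 11 N, showed while I held the knob. My axis estimate was about 1 mm off and I trimmed the path as I went.
- **Not measured:** I could not measure the pawl nose distance or the lug's force on the post directly. I also did not check the bench objects' positions one by one, but nothing was approached or touched.

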